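# Torque-check the lid of a filled jar and sort it

## Robot

A 6-joint arm with a two-finger parallel gripper is mounted at the origin on the work surface. World frame = base frame: x ahead of the robot, y to its left, z up, the work surface at z = 0. Lengths are in m, angles in degrees, forces in N, time in s.
With the tool pointing down it reaches from about 0.3 to 0.775 m from the base axis. Payload 14.6 kg.
Tool frame: the origin (TCP) lies midway between the tips of the shut fingers; the grasp point (between the pads) lies 19 mm behind it; z points along the fingers, y is the line along which they close (so a half turn about z gives the same grasp; the last joint's range is limited). The gripper opens to 85 mm and grips with 20 to 120 N. Pads are 22 mm wide; open, the fingers measure 114 mm over their backs; the gripper's body (76 mm by 85 mm) begins 54 mm behind the grasp point. The pads swing forward as they close: fully open they stand 13 mm farther back than shut.
Start: joints at [72.158, 17.183, 87.147, -0, 75.671, -3.816], TCP at [0.133, 0.534, 0.231] pointing down, gripper open.
Joint ranges: [-173.82, 173.82], [-45.26, 126.66], [13.44, 144.39], [-59.66, 239.66], [0, 175.72], [-146.38, 146.38]. Speed limits (degrees/s): [127.2, 127.2, 147.25, 180, 180, 180].

## Interface

Orientations are given as a 3x3 rotation matrix whose columns are the frame's x, y, z axes.
In Python, from plant import get_state, optics, close_job gives the robot as it stands. The module is installed in compiled form; this text tells all that it offers.
- The arm moves only by the shell command python3 -m jog 'ROWS' [FORCE]. ROWS is JSON, a list of rows, each a list of 5 numbers: the shift along the tool's x, y, z in m, then the turn about the tool's z in rad, then the closure, from -1 (fully open) to 1 (shut). In form: [[x, y, z, twist, jaw], ...]. A call has 1 to 8 rows; each row is the pose to reach, as a shift and turn from the pose commanded when the call began, along the tool's axes at that moment; what a row does not reach only later rows make up. A row lasts 1/8 s, in which the tool goes at most 62.5 mm and 10.7 degrees, less where a joint would pass 70% of its speed; a pose out of reach is approached as far as the arm can. A call with a gripper value outside its range is refused whole. The fingers move at their own pace and stop on an object; FORCE is the grip in N (left out, the last holds). Time passes only in rows, so rows that repeat a pose let the fingers close. It gives the time, the measured TCP pose, the force, the opening and the grip force at its end, in the units of the state.
- get_state(): the state, without advancing time (a new reading comes with each control period).
- optics.capture(name): name is "scene" or "top" or "wrist"; returns a dict with "color" (420x560x3 uint8, red, green, blue), "intrinsics" (3x3 intrinsics, pixels), "world_from_camera" (4x4, takes a point from camera to world coordinates); the wrist camera has in their place "hand_eye" (4x4, takes a point from camera to tool coordinates, whose origin is the TCP and whose axes are the flange's). Camera axes: x right, y down, z forward; pixel columns grow to the right and rows downward; lengths in m; the calibration is good to about 2 mm. A picture is of the moment at which its call begins: read the wrist's pose just before it. There is no depth.
- close_job(): hands the job in; it is judged then, once.
The state is a dict: "clock": time; "q": joint angles; "qvel": joint speeds; "tau": joint torques, N m; "ee_pos": TCP position; "ee_rot": TCP orientation; "force": force on the tool from outside, world axes, zero at the start; "wrist_torque": the same for the moment, N m; "opening": finger opening in m; "finger_force": force on a finger pad.
Only numpy, scipy, OpenCV 4.12 (cv2) and the standard library are available. Lean on these libraries where they do the work, as an engineer would, in place of code of your own. Each camera call takes 0.05 s, during which the arm holds its last target. There are 200 camera calls.

## Task

Stand the filled jar with the brass lid in the lid tester and let go of it, then grip the lid and turn it anticlockwise (seen from above) until either the pointer reaches the green band or the lid clearly slips round on the glass by a good 20 degrees; never drive the pointer into the red. Then stand the jar upright in the red rework tray if its lid slipped (leave the lid as it slipped, do not screw it back), or in the green pass tray if the lid held. Carry the jar by its glass, never by the lid, and leave the white-lidded jars where they stand.

Things in the scene. Friction and masses are not known exactly. Their poses are not given: they have to be found in the camera images.
- jar: the jar to test, the only one with a brass lid: square glass 62 x 62 mm, 78 mm tall, full of brown spread; 104 mm tall with its lid, about 0.45 kg. Origin at the centre of its underside, z up, x and y square to its faces. It starts on the counter. The glass is wider than the lid: grip it across two opposite faces, below the lid.
- lid: round ribbed brass lid of that jar, 54 mm wide, 24 mm high, white stripe along its x axis; origin at the centre of its underside, 80 mm above the jar's. At the start its x axis lies along the jar's. It turns anticlockwise only: a sound lid gives less than 0.15 rad below the red, a loose one slips at 0.12 N m (by up to 1.3 rad) and stays as left. Only turning it tells which it is.
- turntable (a joint): the lid tester's turntable, rad anticlockwise from above, 0 at rest; a spring of 1.2 N m per rad brings it back, so it shows the torque on the jar. Its red pointer rests on a black line of the white scale; the green band runs from 0.43 to 0.57 rad, the red zone begins at 0.85 rad. A loose lid slips with the pointer at only about 0.1 rad.
- nest (a point): centre of the turntable's upper face, where the jar's underside goes, 50 mm above the counter; its x, y are square to the four black stops and turn with it. Stops: 68 mm apart inside (jar fits at any quarter turn, 3 mm to spare each side, 0.12 rad of play), straight for 10 mm, flared up to 19 mm above the face. The tester is a fixed grey block 150 x 150 mm, 36 mm high.
- pass_tray: green tray for jars whose lid held, 210 x 120 mm (x by y) outside, walls 5 mm thick and 18 mm high, fixed; origin at the centre of its underside, inner floor 5 mm above it. A white-lidded jar stands in its +x end.
- pass_free (a point): middle of the free room on the green tray's inner floor, on the tray's centre line 45 mm towards its -x end
- rework_tray: red tray for jars whose lid slipped, same size and origin as the green one. A white-lidded jar stands in its +x end.
- rework_free (a point): middle of the free room on the red tray's inner floor, on the tray's centre line 45 mm towards its -x end
- pass_jar: white-lidded jar in the green tray, same size as the brass-lidded one (104 mm tall); origin at the centre of its underside; leave alone
- rework_jar: white-lidded jar in the red tray, same size; origin at the centre of its underside; leave alone
Mind the look-alikes: they are no part of the job. Of the things that look like the rework_tray, the middle-sized one is meant. Leave any blue look-alike of the jar alone.

How it is judged (in metres and radians):
On the way, in this order (a step that is already met when the one before it is completed fails the run):
1. the jar stands in the lid tester, between the stops, let go (horizontal distance between jar and nest below 0.007 m and z of jar in the frame of nest between -0.006 and 0.006 m and angle between jar's own z axis and vertical below 0.08 rad and contact force between the fingers and jar below 0.2 N), for 0.2 s.
2. in the tester, the lid is gripped and turned until the pointer is at the green band (past 0.42 rad) or the lid has slipped by more than 0.3 rad (horizontal distance between jar and nest below 0.007 m and z of jar in the frame of nest between -0.006 and 0.006 m and angle between jar's own z axis and vertical below 0.08 rad and contact force between the fingers and lid above 1 N and (value of joint turntable above 0.42 rad or angle between the x axis of lid and the x axis of jar, either way round above 0.3 rad)), for 0.05 s.
At the end, for the whole second after the job is handed in: The jar stands upright (within 0.06 rad), at rest and released, flat on the inner floor of a tray (its underside 1 to 10 mm above the tray's): the red rework tray if the lid now stands turned by more than 0.2 rad from the jar's x axis, the green pass tray if it is turned by less (angle between jar's own z axis and vertical below 0.06 rad and linear speed of jar below 0.02 m/s and contact force between the fingers and jar below 0.1 N and ((angle between the x axis of lid and the x axis of jar, either way round above 0.2 rad and x of jar in the frame of rework_tray between -0.078 and 0.078 m and y of jar in the frame of rework_tray between -0.033 and 0.033 m and z of jar in the frame of rework_tray between 0.001 and 0.01 m) or (angle between the x axis of lid and the x axis of jar, either way round below 0.2 rad and x of jar in the frame of pass_tray between -0.078 and 0.078 m and y of jar in the frame of pass_tray between -0.033 and 0.033 m and z of jar in the frame of pass_tray between 0.001 and 0.01 m))); the robot touches nothing.
It fails at once if the pointer is driven into the red (turntable past 0.85 rad) (value of joint turntable above 0.85 rad).
It fails at once if the jar is carried by its lid (fingers on the lid with more than 3 N while the jar is not down in the tester) (contact force between the fingers and lid above 3 N and (horizontal distance between jar and nest above 0.02 m or z of jar in the frame of nest above 0.015 m)).
It fails at once if the jar is tipped by more than 0.5 rad (angle between jar's own z axis and vertical above 0.5 rad).
It fails at once if a white-lidded jar is moved by more than 30 mm or tipped over (distance of any of pass_jar, rework_jar from where it was at the start of the episode above 0.03 m or angle between any of pass_jar, rework_jar's own z axis and vertical above 0.5 rad).
It also fails if it takes over 72 s, if anything falls off the work surface, if the arm or the gripper's body presses on something with over 40 N, if the wrist force passes 120 N, or if a joint passes its speed limit or range.

## Working session

There is one attempt and no reset: what is moved stays moved. The work goes in short steps, Python scripts to look and compute and a shell command to move; the robot and the scene stay as the last step left them, time stands still between calls to the robot, and variables do not carry over. Pictures are saved under pics/ and viewed, at most 10 in all, crops included, and the job is handed in when it is done.

```bash
mkdir -p pics
cat > h.py <<'E'
import numpy as np, cv2
from plant import get_state, optics
def cap(name, fn=None):
    s=get_state(); d=optics.capture(name)
    if fn: cv2.imwrite('pics/'+fn, d['color'][:,:,::-1])
    K=np.array(d['intrinsics'])
    if name=='wrist':
        T=np.eye(4);T[:3,:3]=s['ee_rot'];T[:3,3]=s['ee_pos'];T=T@np.array(d['hand_eye'])
    else: T=np.array(d['world_from_camera'])
    return d['color'],K,T
def pix(K,T,u,v,z):
    r=T[:3,:3]@np.linalg.solve(K,[u,v,1.]); o=T[:3,3]
    return o+r*(z-o[2])/r[2]
def proj(K,T,p):
    c=T[:3,:3].T@(np.array(p)-T[:3,3]); q=K@c; return q[:2]/q[2]
E
python3 - <<'E'
from h import *
for n in('top','scene'):
    im,K,T=cap(n,None)
    np.savez(n+'.npz',im=im,K=K,T=T)
    cv2.imwrite(f'pics/{n}.png',cv2.resize(im[:,:,::-1],(800,600),interpolation=cv2.INTER_CUBIC))
    print(n,K.round(1).tolist(),T.round(3).tolist())
s=get_state();print(s)
E
```

```text
top [[433.3, 0.0, 284.9], [0.0, 433.3, 211.6], [0.0, 0.0, 1.0]] [[-0.003, -0.989, 0.151, 0.287], [-1.0, 0.006, 0.014, 0.003], [-0.015, -0.15, -0.989, 1.233], [0.0, 0.0, 0.0, 1.0]]
scene [[419.2, 0.0, 280.1], [0.0, 419.2, 208.9], [0.0, 0.0, 1.0]] [[0.511, 0.466, -0.722, 1.299], [0.859, -0.288, 0.423, -0.484], [-0.011, -0.837, -0.547, 0.719], [0.0, 0.0, 0.0, 1.0]]
{'clock': 0.1, 'q': array([ 7.21564427e+01,  1.72118159e+01,  8.71767551e+01,  5.06452058e-04,
        7.56693572e+01, -3.81661641e+00]), 'qvel': array([-0.09835675, -0.17196599, -0.10200013, -0.04497945, -0.0738545 ,
       -0.02052203]), 'tau': array([ 2.70183424e-03, -5.44381571e+01, -3.62369192e+01,  6.13814962e-06,
        3.02383094e-03,  4.82741279e-05]), 'ee_pos': array([0.13325243, 0.53340238, 0.23078399]), 'ee_rot': array([[-9.70181322e-01,  2.42380075e-01, -3.17953517e-04],
       [ 2.42380272e-01,  9.70180850e-01, -9.59779456e-04],
       [ 7.58409972e-05, -1.00822576e-03, -9.99999489e-01]]), 'force': array([-1.04471715,  0.11241859,  0.10685653]), 'wrist_torque': array([ 0.0372863 , -0.02264791,  0.00874972]), 'finger_force': 0.0, 'opening': 0.08578287387536267}
```

View pics/top.png

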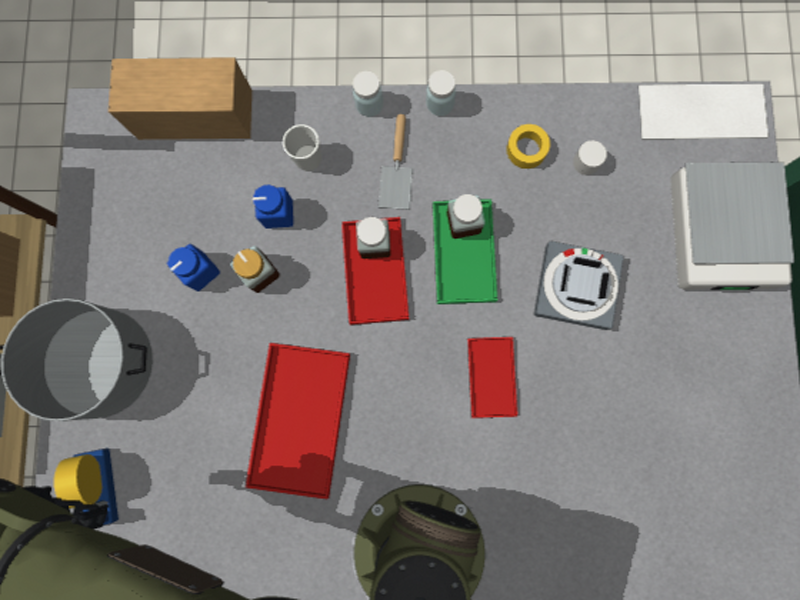

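View pics/scene.png

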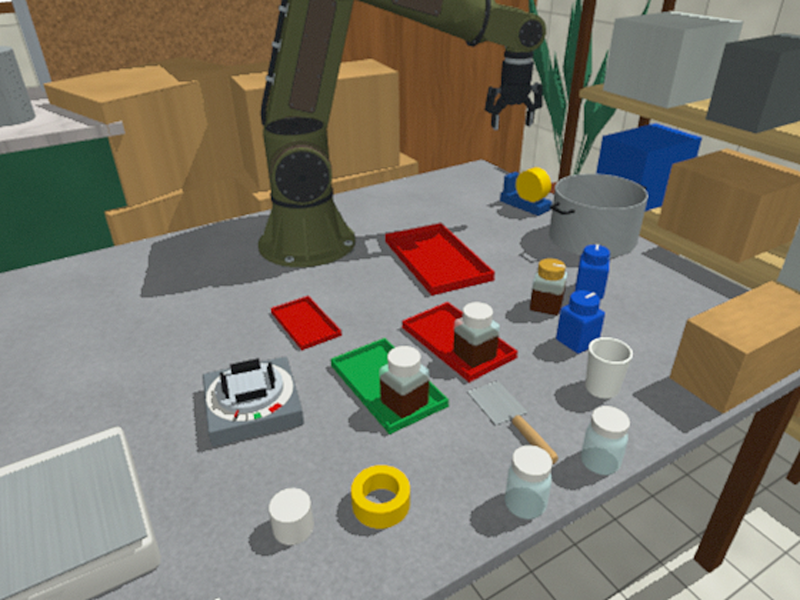

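The top view shows these candidates:
- **Jar:** brass lid at (249,264). The look-alikes are blue jars at (272,203) and (190,266), and white-lidded jars at (372,232) and (467,210).
- **Red trays:** large (299,420), middle (376,270), small (493,377). The middle one has the white-lidded jar in it, so I choose that.
- **Tester:** (582,285).

Next I'll check these choices in a close crop.

Run:
```python
from h import *
d=np.load('top.npz');im,K,T=d['im'],d['K'],d['T']
a=cv2.resize(im[150:220,110:220],(660,420),interpolation=cv2.INTER_CUBIC) if 0 else None
A=cv2.resize(im[155:225,150:215],None,fx=6,fy=6,interpolation=cv2.INTER_CUBIC) # jar
B=cv2.resize(im[162:236,370:440],(400,420),interpolation=cv2.INTER_CUBIC)
B=cv2.resize(im[162:232,370:437],None,fx=6,fy=6,interpolation=cv2.INTER_CUBIC)
cv2.imwrite('pics/crop1.png',np.hstack([A,B])[:,:,::-1]); print(A.shape,B.shape)
f=.7
for n,u,v,z in [('lid',249,264,.104),('tester',584,284,.05),('g1',433,204,.018),('g2',491,199,.018),('g3',497,301,.018),('g4',437,303,.018),('r1',343,221,.018),('r2',401,218,.018),('r3',409,320,.018),('r4',349,324,.018),('gj',467,209,.104),('rj',372,232,.104)]:
    print(n,pix(K,T,u*f,v*f,z).round(3))
```

```text
(420, 390, 3) (420, 402, 3)
lid [0.534 0.314 0.104]
tester [ 0.501 -0.323  0.05 ]
g1 [ 0.674 -0.034  0.018]
g2 [ 0.684 -0.152  0.018]
g3 [ 0.474 -0.158  0.018]
g4 [ 0.471 -0.04   0.018]
r1 [0.64  0.149 0.018]
r2 [0.645 0.032 0.018]
r3 [0.437 0.016 0.018]
r4 [0.43  0.135 0.018]
gj [ 0.637 -0.095  0.104]
rj [0.593 0.084 0.104]
```

View pics/crop1.png

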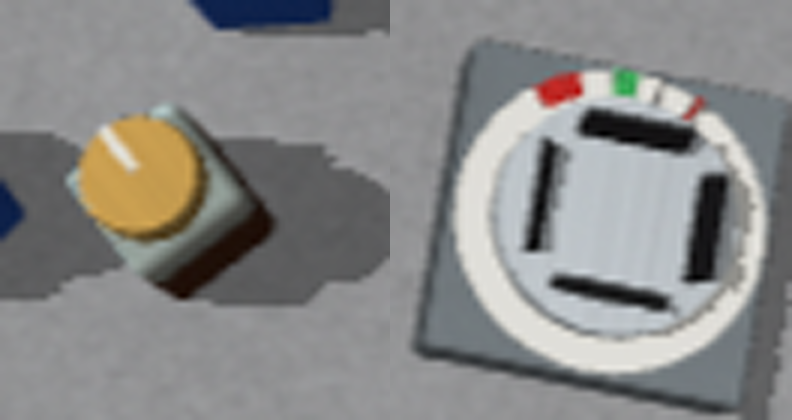

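The crop shows the brass jar with its stripe pointing up-left, at about 45°. The nest's stops are turned by about -9°. Now I'll move above the jar.

```bash
python3 -m jog '[[-0.442,-0.116,-0.02,0.576,-1],[-0.442,-0.116,-0.02,0.576,-1],[-0.442,-0.116,-0.02,0.576,-1],[-0.442,-0.116,-0.02,0.576,-1],[-0.442,-0.116,-0.02,0.576,-1],[-0.442,-0.116,-0.02,0.576,-1],[-0.442,-0.116,-0.02,0.576,-1],[-0.442,-0.116,-0.02,0.576,-1]]' && python3 -m jog '[[0,0,0,0,-1],[0,0,0,0,-1],[0,0,0,0,-1]]'
python3 - <<'E'
from h import *
im,K,T=cap('wrist','w1.png');np.savez('w1.npz',im=im,K=K,T=T)
s=get_state();print(s['ee_pos'],np.degrees(np.arctan2(s['ee_rot'][1,1],s['ee_rot'][0,1])),s['q'],s['clock'])
print(T.round(3))
E
```

```text
clock: 1.1
ee_pos: [0.5363, 0.3117, 0.2505]
ee_rot: [[-0.679, 0.734, -0.001], [0.734, 0.679, -0.001], [0.0, -0.001, -1.0]]
force: [-0.2, 0.4, 0.8]
opening: 0.0855
finger_force: 0.0
clock: 1.48
ee_pos: [0.533, 0.3149, 0.2515]
ee_rot: [[-0.683, 0.731, -0.0], [0.731, 0.683, 0.0], [0.0, 0.0, -1.0]]
force: [-0.5, 0.8, 0.2]
opening: 0.0854
finger_force: 0.0
[0.53317746 0.31474636 0.25153208] 43.05512549972953 [ 2.71647989e+01  2.53826774e+01  7.33172089e+01  1.41760793e-03
  8.12857865e+01 -1.58905409e+01] 1.525
[[ 0.732  0.649  0.208  0.48 ]
 [ 0.682 -0.697 -0.222  0.374]
 [ 0.001  0.304 -0.953  0.394]
 [ 0.     0.     0.     1.   ]]
```

View pics/w1.png

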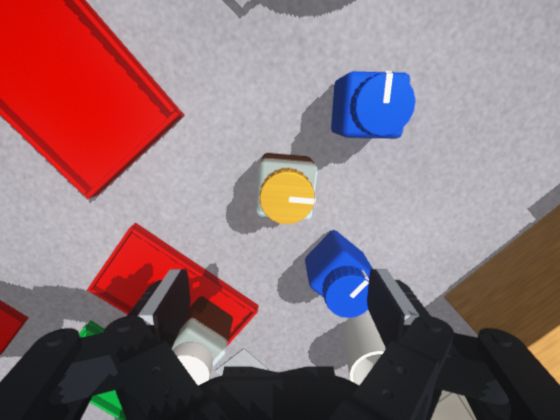

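Run:
```python
from h import *
d=np.load('w1.npz');im,K,T=d['im'],d['K'],d['T']
print('lid',pix(K,T,287,196,.104))
x0,y0=240,140
cv2.imwrite('pics/w1c.png',cv2.resize(im[y0:y0+90,x0:x0+100],None,fx=6,fy=6,interpolation=cv2.INTER_CUBIC)[:,:,::-1])
for a in(36,40,44):
  c=pix(K,T,287,196,.104);r=np.radians(a);R=np.array([[np.cos(r),-np.sin(r)],[np.sin(r),np.cos(r)]])
  for z in(.078,.0): print(a,z,[((proj(K,T,[*(c[:2]+R@[sx*.031,sy*.031]),z])-[x0,y0])*6).round().tolist() for sx,sy in((1,1),(1,-1),(-1,-1),(-1,1))])
```

```text
lid [0.5382112  0.32412234 0.104     ]
36 0.078 [[481.0, 144.0], [426.0, 484.0], [84.0, 445.0], [120.0, 100.0]]
36 0.0 [[433.0, 86.0], [390.0, 367.0], [111.0, 335.0], [141.0, 50.0]]
40 0.078 [[470.0, 130.0], [439.0, 474.0], [96.0, 457.0], [106.0, 111.0]]
40 0.0 [[424.0, 75.0], [401.0, 359.0], [120.0, 345.0], [130.0, 60.0]]
44 0.078 [[458.0, 117.0], [452.0, 463.0], [108.0, 469.0], [94.0, 124.0]]
44 0.0 [[414.0, 64.0], [411.0, 350.0], [129.0, 354.0], [119.0, 70.0]]
```

View pics/w1c.png

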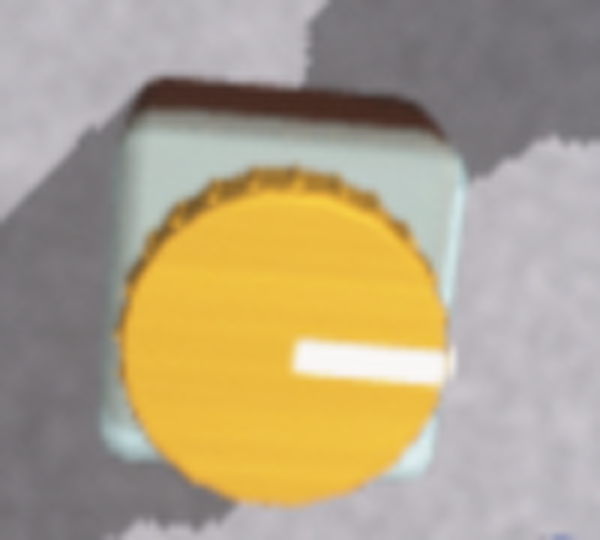

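The glass corners match a yaw of 39–40°, and the lid centre is at (287,196). The top camera's estimate differs by 10 mm, so I'll cross-check on tray corners.

Run:
```python
from h import *
d=np.load('w1.npz');K,T=d['K'],d['T']
for u,v in((136,225),(90,290),(258,305)): print(pix(K,T,u,v,.018).round(4))
t=np.load('top.npz');k2,t2=t['K'],t['T']
print(proj(k2,t2,[.538,.324,.104]),proj(k2,t2,[.534,.314,.104]))
for n in('scene',):
  s=np.load(n+'.npz')
  for p in([.538,.324,.104],[.534,.314,.104]): print(proj(s['K'],s['T'],p)/.7)
# triangulate top+wrist
P=[]
for k,M,u,v in((K,T,287.2,196),(k2,t2,173.8,184.5)):
  E=np.linalg.inv(M)[:3]; P.append((k@E,np.array([[u],[v]],float)))
X=cv2.triangulatePoints(P[0][0],P[1][0],P[0][1],P[1][1]);print((X/X[3]).ravel())
```

```text
[0.439  0.1478 0.018 ]
[0.4478 0.0247 0.018 ]
[0.6351 0.1657 0.018 ]
[170.61745119 183.17666489] [174.29212961 184.61762666]
[552.06574272 263.30180712]
[547.03880473 263.75733562]
[0.54000443 0.32094957 0.08371973 1.        ]
```

```bash
python3 -m jog '[[0.003,0.010,0.05,0.06,-1],[0.003,0.010,0.11,0.06,-1],[0.003,0.010,0.11,0.06,-1],[0.003,0.010,0.11,0.06,-1],[0.003,0.010,0.11,0.06,-1]]'
python3 - <<'E'
from h import *
im,K,T=cap('wrist');np.savez('w2.npz',im=im,K=K,T=T)
im2,K2,T2=cap('scene')
s=get_state();print(s['ee_pos'],np.degrees(np.arctan2(s['ee_rot'][1,1],s['ee_rot'][0,1])))
for y,f in((.0425,0),(-.0425,0),(0,0)):
  p=s['ee_pos']+s['ee_rot']@np.array([0,y,-.013]);print('tip',proj(K,T,p).round(),(proj(K2,T2,p)-[330,130])*4)
A=im2[130:235,330:445];A=cv2.resize(A,None,fx=4,fy=4,interpolation=cv2.INTER_CUBIC)
B=cv2.resize(im,None,fx=.6,fy=1)[:,:]
cv2.imwrite('pics/w2.png',np.hstack([A,B[:420]])[:,:,::-1])
E
```

```text
clock: 2.15
ee_pos: [0.5401, 0.3235, 0.1443]
ee_rot: [[-0.637, 0.771, 0.004], [0.771, 0.637, 0.002], [-0.001, 0.004, -1.0]]
force: [0.1, 0.6, 1.0]
opening: 0.0856
finger_force: 0.0
[0.53984245 0.32324672 0.14329158] 39.534977110186595
tip [363. 287.] [297.22824707 163.78461249]
tip [186. 287.] [176.26697874 146.38649748]
tip [275. 287.] [236.12710153 154.99630552]
```

View pics/w2.png

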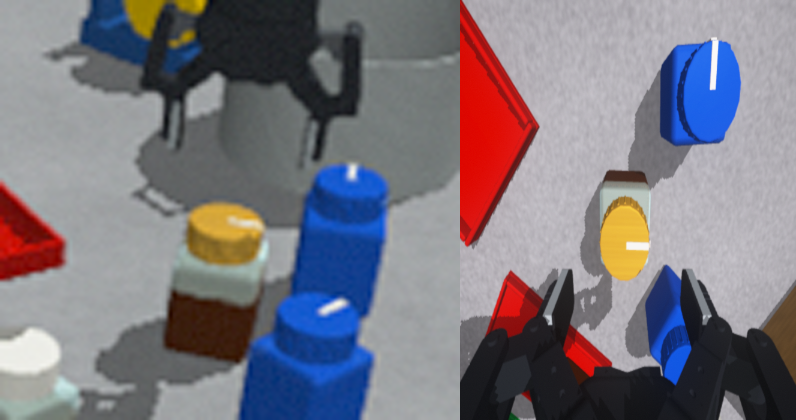

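Run:
```python
from h import *
d=np.load('w2.npz');im,K,T=d['im'],d['K'],d['T'];s=get_state()
hs=cv2.cvtColor(im,cv2.COLOR_RGB2HSV);m=((hs[:,:,0]>14)&(hs[:,:,0]<30)&(hs[:,:,1]>150)&(hs[:,:,2]>190)).astype(np.uint8)
m[:, :200]=0;m[:,360:]=0
c=max(cv2.findContours(m,0,2)[0],key=cv2.contourArea);e=cv2.minAreaRect(cv2.convexHull(c));print(e,cv2.boundingRect(c))
x,y,w,h=cv2.boundingRect(c)
p=pix(K,T,x+w/2,y+h-28*w/54,.104);p2=pix(K,T,*e[0],.104);print(p,p2)
print('tool offset',s['ee_rot'].T@(p2-s['ee_pos']))
for q in([0,27],[0,-27],[27,0],[-27,0]): print(proj(K,T,np.array([.5395,.3235,.104])+np.array([*q,0])/1000).round(1))
```

```text
((274.4451904296875, 242.0205535888672), (75.25746154785156, 81.10951232910156), 69.44395446777344) (234, 202, 81, 78)
[0.53713026 0.32588272 0.104     ] [0.53886358 0.32370393 0.104     ]
tool offset [ 0.00099974 -0.00057529  0.03928951]
[302.5 211.9]
[249.2 271.9]
[306.7 266.7]
[241.6 217.6]
```

```bash
python3 -m jog '[[0.001,0,0.05,0,-1],[0.001,0,0.09,0,-1],[0.001,0,0.102,0,-1],[0.001,0,0.102,0,-1],[0.001,0,0.102,0,-1]]' 40; python3 -m jog '[[0,0,0,0,0.1],[0,0,0,0,1],[0,0,0,0,1],[0,0,0,0,1],[0,0,0,0,1]]' 40
```

```text
clock: 2.88
ee_pos: [0.5396, 0.3242, 0.0414]
ee_rot: [[-0.637, 0.771, 0.003], [0.771, 0.637, 0.001], [-0.001, 0.003, -1.0]]
force: [-0.3, 0.2, 0.6]
opening: 0.0857
finger_force: 0.0
clock: 3.5
ee_pos: [0.5389, 0.3237, 0.041]
ee_rot: [[-0.637, 0.771, 0.001], [0.771, 0.637, 0.0], [-0.001, 0.001, -1.0]]
force: [-4.3, -3.9, 10.9]
opening: 0.0613
finger_force: 42.3
```

```bash
python3 -m jog '[[0,0,-0.03,0,1],[0,0,-0.09,0,1],[0,0,-0.15,0,1],[0,0,-0.2,0,1],[0,0,-0.2,0,1],[0,0,-0.2,0,1]]' 40; python3 -m jog '[[-0.23,-0.217,0,0.426,1],[-0.23,-0.217,0,0.426,1],[-0.23,-0.217,0,0.426,1],[-0.23,-0.217,0,0.426,1],[-0.23,-0.217,0,0.426,1],[-0.23,-0.217,0,0.426,1],[-0.23,-0.217,0,0.426,1],[-0.23,-0.217,0,0.426,1]]'
```

```text
clock: 4.25
ee_pos: [0.5381, 0.3234, 0.2377]
ee_rot: [[-0.637, 0.771, -0.002], [0.771, 0.637, -0.001], [0.001, -0.002, -1.0]]
force: [0.3, 0.5, -5.6]
opening: 0.0614
finger_force: 45.5
clock: 5.25
ee_pos: [0.5175, 0.0092, 0.2385]
ee_rot: [[-0.262, 0.965, -0.001], [0.965, 0.262, 0.0], [0.001, -0.001, -1.0]]
force: [0.2, -0.5, -5.4]
opening: 0.0613
finger_force: 46.3
```

```bash
python3 -m jog '[[-0.39,-0.13,0,0.428,1],[-0.39,-0.13,0,0.428,1],[-0.39,-0.13,0,0.428,1],[-0.39,-0.13,0,0.428,1],[-0.39,-0.13,0,0.428,1],[-0.39,-0.13,0,0.428,1],[-0.39,-0.13,0,0.428,1],[-0.39,-0.13,0,0.428,1]]' ; python3 -m jog '[[0,0,0,0,1],[0,0,0,0,1]]'
python3 - <<'E'
from h import *
s=get_state();im,K,T=cap('wrist','w3.png');np.savez('w3.npz',im=im,K=K,T=T,p=s['ee_pos'],R=s['ee_rot'])
print(s['ee_pos'],np.degrees(np.arctan2(s['ee_rot'][1,1],s['ee_rot'][0,1])),s['q'][5])
for y in(-.33,-.31): print(proj(K,T,[.501,y,.05]))
E
```

```text
clock: 6.25
ee_pos: [0.4939, -0.4034, 0.2378]
ee_rot: [[0.164, 0.986, -0.001], [0.986, -0.164, 0.001], [0.001, -0.002, -1.0]]
force: [0.5, -0.4, -4.7]
opening: 0.0616
finger_force: 46.3
clock: 6.5
ee_pos: [0.4946, -0.4009, 0.2394]
ee_rot: [[0.162, 0.987, 0.0], [0.987, -0.162, 0.0], [0.0, 0.0, -1.0]]
force: [0.3, 0.2, -4.3]
opening: 0.0617
finger_force: 46.3
[ 0.49461873 -0.40093521  0.23935743] -9.296477231032807 -33.0307062294568
[273.41360478 122.89506514]
[270.1006393  102.64936331]
```

View pics/w3.png

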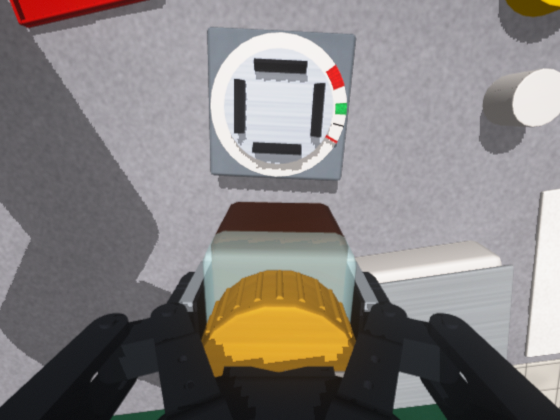

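The tester is clear in view: stops at (280,66), (277,148), (239,106) and (318,110), with the ring centred near (279,105). I'll enlarge it.

Run:
```python
from h import *
d=np.load('w3.npz');im,K,T=d['im'],d['K'],d['T']
A=cv2.resize(im[20:190,200:365],None,fx=3.5,fy=3.5,interpolation=cv2.INTER_CUBIC)
c=pix(K,T,279,106,.05);print(c)
r=np.radians(-9.3);R=np.array([[np.cos(r),-np.sin(r)],[np.sin(r),np.cos(r)]])
for z,h in((.05,.034),(.069,.040)):
  q=np.array([proj(K,T,[*(c[:2]+R@[a*h,b*h]),z]) for a,b in((1,1),(1,-1),(-1,-1),(-1,1))])
  cv2.polylines(A,[((q-[200,20])*3.5).astype(int)],True,(255,0,255) if z<.06 else (0,255,255),1)
q=np.array([proj(K,T,[*(c[:2]+R@[a*.075,b*.075]),.036]) for a,b in((1,1),(1,-1),(-1,-1),(-1,1))])
cv2.polylines(A,[((q-[200,20])*3.5).astype(int)],True,(255,255,0),1)
cv2.imwrite('pics/w3c.png',A[:,:,::-1])
```

```text
[ 0.50938168 -0.31464522  0.05      ]
```

View pics/w3c.png

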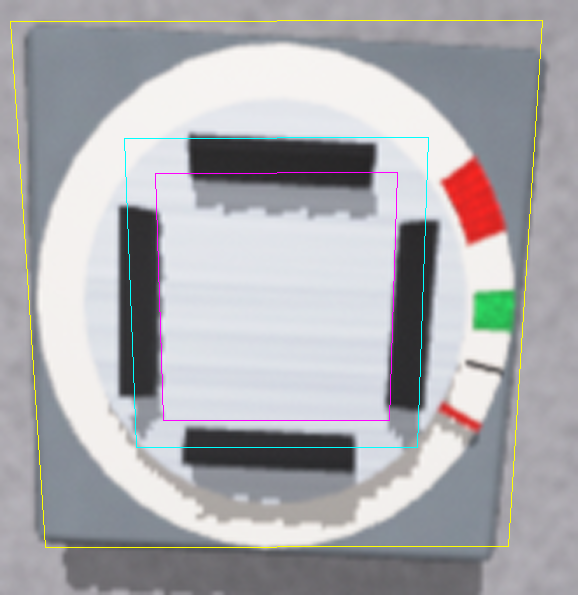

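Compared with the overlay, the tester is turned about 3° further clockwise (yaw about -12.3°) and its centre is about 3 px lower, so the nest is at about (0.509,-0.318).

```bash
python3 -m jog '[[0.05,0.0005,0,0.052,1],[0.0843,0.0005,0,0.052,1],[0.0843,0.0005,0.05,0.052,1],[0.0843,0.0005,0.1,0.052,1],[0.0843,0.0005,0.12,0.052,1],[0.0843,0.0005,0.12,0.052,1],[0.0843,0.0005,0.12,0.052,1],[0.0843,0.0005,0.12,0.052,1]]'; python3 -c "
from h import *
s=get_state();print(s['ee_pos'],np.degrees(np.arctan2(s['ee_rot'][1,1],s['ee_rot'][0,1])),s['force'])
d=s['ee_rot'].T@(np.array([.5089,-.3178,.091])-s['ee_pos']);print(d)"
```

```text
clock: 7.55
ee_pos: [0.5087, -0.3193, 0.1208]
ee_rot: [[0.214, 0.977, 0.002], [0.977, -0.214, -0.001], [-0.001, 0.002, -1.0]]
force: [1.4, -0.2, -5.4]
opening: 0.0612
finger_force: 46.6
[ 0.50871114 -0.31934053  0.12075039] -12.367839813218175 [ 1.4068004  -0.15945759 -5.42472255]
[ 0.00157135 -0.00020695  0.02974866]
```

```bash
python3 -m jog '[[0.001,0,0.008,0,1],[0.001,0,0.016,0,1],[0.001,0,0.016,0,1],[0.001,0,0.016,0,1]]'; python3 -m jog '[[0,0,0.004,0,1],[0,0,0.008,0,1],[0,0,0.012,0,1],[0,0,0.013,0,1],[0,0,0.013,0,1],[0,0,0.013,0,1]]'; python3 -c "
from h import *
s=get_state()
d=s['ee_rot'].T@(np.array([.5089,-.3178,.091])-s['ee_pos']);print(d,s['wrist_torque'])"
```

```text
clock: 8.05
ee_pos: [0.5084, -0.3182, 0.1033]
ee_rot: [[0.214, 0.977, -0.0], [0.977, -0.214, 0.0], [-0.0, -0.0, -1.0]]
force: [0.0, 0.8, -5.0]
opening: 0.0612
finger_force: 46.7
clock: 8.8
ee_pos: [0.5086, -0.3182, 0.091]
ee_rot: [[0.214, 0.977, 0.0], [0.977, -0.214, -0.0], [-0.0, 0.001, -1.0]]
force: [-2.5, 3.4, 6.3]
opening: 0.061
finger_force: 47.6
[4.55857192e-04 2.22545089e-04 4.31951494e-05] [ 0.52603387  0.89146342 -0.00542172]
```

```bash
python3 -m jog '[[0,0,0,0,-1],[0,0,0,0,-1],[0,0,0,0,-1],[0,0,0,0,-1],[0,0,-0.03,0,-1],[0,0,-0.08,0,-1],[0,0,-0.11,0,-1],[0,0,-0.11,0,-1]]'
python3 - <<'E'
from h import *
s=get_state();im,K,T=cap('wrist');np.savez('w4.npz',im=im,K=K,T=T)
im2,K2,T2=cap('scene')
print(s['ee_pos'],np.degrees(np.arctan2(s['ee_rot'][1,1],s['ee_rot'][0,1])),s['q'])
B=cv2.resize(im2[200:320,130:230],None,fx=3.5,fy=3.5,interpolation=cv2.INTER_CUBIC)
A=im[:,60:500]
cv2.imwrite('pics/w4.png',np.hstack([A,B])[:,:,::-1]);print(A.shape,B.shape)
for f in([.5089,-.3178,.154],): print(proj(K,T,f))
E
```

```text
clock: 9.8
ee_pos: [0.5091, -0.3187, 0.2028]
ee_rot: [[0.214, 0.977, 0.004], [0.977, -0.214, -0.003], [-0.002, 0.004, -1.0]]
force: [0.6, 1.1, 0.0]
opening: 0.0855
finger_force: 0.0
[ 0.50911343 -0.31865526  0.20278503] -12.377857138928812 [-3.55356855e+01  2.48067512e+01  8.06488189e+01 -1.24681423e-03
  7.42860787e+01 -2.31572809e+01]
(420, 440, 3) (420, 350, 3)
[277.89391285 238.06404659]
```

View pics/w4.png

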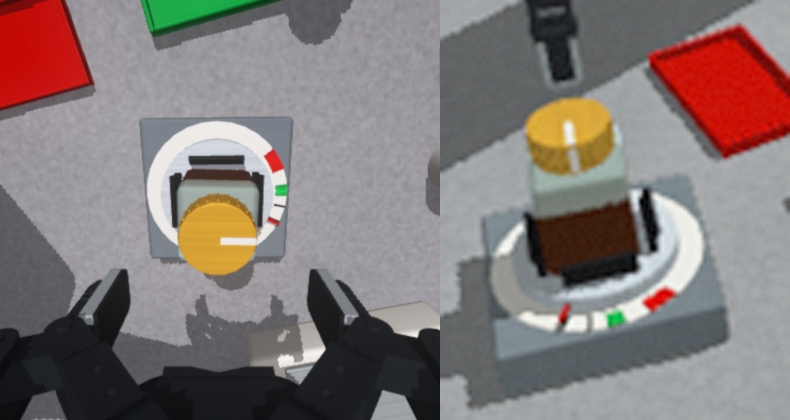

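The jar is seated between the stops with its lid at (278,237), as predicted, and the pointer is at rest. Next I'll grip the lid.

```bash
python3 -m jog '[[0.001,0,0.04,0,-1],[0.001,0,0.07,0,-1],[0.001,0,0.076,0,-1],[0.001,0,0.076,0,-1],[0.001,0,0.076,0,-1]]' 60;  python3 -m jog '[[0,0,0,0,0.2],[0,0,0,0,1],[0,0,0,0,1],[0,0,0,0,1],[0,0,0,0,1],[0,0,0,0,1]]' 60
cat > t.py <<'E'
from h import *
s=get_state();print('yaw',np.degrees(np.arctan2(s['ee_rot'][1,1],s['ee_rot'][0,1])).round(2),'tz',s['wrist_torque'].round(3),s['force'].round(1),s['ee_pos'].round(4),s['opening'],s['finger_force'],s['clock'])
c=np.array([.5089,-.3178,.05])
for n in('scene','wrist'):
  im,K,T=cap(n);hs=cv2.cvtColor(im,cv2.COLOR_RGB2HSV)
  res=[]
  for deg in np.arange(-100,40,.5):   # sample ring at radius .062-.068 by world angle
    a=np.radians(deg);v=[]
    for r in np.arange(.050,.0641,.002):
      u=proj(K,T,[c[0]+r*np.cos(a),c[1]+r*np.sin(a),.05]).round().astype(int)
      if 0<=u[0]<560 and 0<=u[1]<420:
        h,S,V=hs[u[1],u[0]]; v.append('R' if (h<8 or h>172) and S>140 else 'G' if 45<h<80 and S>120 else '.')
    if v.count('R')>=2: res.append((deg,'R'))
    elif v.count('G')>=2: res.append((deg,'G'))
  out=[];
  for d,k in res:
    if out and out[-1][2]==k and d-out[-1][1]<=1: out[-1][1]=d
    else: out.append([d,d,k])
  print(n,[(float(a),float(b),k) for a,b,k in out])
E
python3 t.py
```

```text
clock: 10.52
ee_pos: [0.5091, -0.3174, 0.1254]
ee_rot: [[0.214, 0.977, 0.001], [0.977, -0.214, -0.001], [-0.001, 0.002, -1.0]]
force: [-0.6, 0.7, 0.8]
opening: 0.085
finger_force: 0.0
clock: 11.28
ee_pos: [0.5089, -0.3173, 0.1252]
ee_rot: [[0.214, 0.977, 0.001], [0.977, -0.214, -0.001], [-0.0, 0.001, -1.0]]
force: [-1.5, 0.1, 6.8]
opening: 0.0521
finger_force: 62.6
yaw -12.38 tz [ 0.176  0.268 -0.028] [-1.5  0.1  6.8] [ 0.5089 -0.3173  0.1252] 0.052060659858344606 62.56147384643555 11.275
scene [(-37.0, -35.5, 'R')]
wrist [(-37.0, -34.0, 'R'), (-9.0, 0.5, 'G'), (14.0, 31.0, 'R')]
```

```bash
python3 -m jog '[[0,0,0,-0.08,1],[0,0,0,-0.16,1],[0,0,0,-0.2,1],[0,0,0,-0.2,1],[0,0,0,-0.2,1]]' 60; python3 t.py
```

```text
clock: 12.0
ee_pos: [0.5085, -0.3173, 0.1253]
ee_rot: [[0.016, 1.0, 0.0], [1.0, -0.016, -0.0], [-0.0, 0.0, -1.0]]
force: [-4.9, 1.7, 9.1]
opening: 0.0525
finger_force: 62.5
yaw -0.93 tz [ 0.27   0.93  -0.113] [-4.9  1.7  9.1] [ 0.5085 -0.3173  0.1253] 0.052473004720169705 62.45550334453583 12.0
scene []
wrist [(-30.0, -29.0, 'R'), (-9.0, 0.0, 'G'), (14.0, 31.5, 'R')]
```

```bash
python3 -m jog '[[0,0,0,-0.08,1],[0,0,0,-0.16,1],[0,0,0,-0.2,1],[0,0,0,-0.2,1],[0,0,0,-0.2,1]]' 60; python3 t.py
```

```text
clock: 12.72
ee_pos: [0.5082, -0.3175, 0.1254]
ee_rot: [[-0.183, 0.983, -0.001], [0.983, 0.183, -0.001], [-0.0, -0.001, -1.0]]
force: [-8.5, 1.8, 10.0]
opening: 0.0524
finger_force: 62.7
yaw 10.53 tz [ 0.217  1.627 -0.153] [-8.5  1.8 10. ] [ 0.5082 -0.3175  0.1254] 0.052354166893104 62.73325502872467 12.725
scene []
wrist [(-9.5, 0.5, 'G'), (14.0, 32.0, 'R')]
```

```bash
sed -i "s/v.count('R')>=2/v.count('R')>=1/;s/S>140/S>90/" t.py; python3 t.py; python3 -m jog '[[0,0,0,-0.08,1],[0,0,0,-0.16,1],[0,0,0,-0.22,1],[0,0,0,-0.22,1],[0,0,0,-0.22,1]]' 60; python3 t.py
```

```text
yaw 10.53 tz [ 0.122  1.603 -0.143] [-8.6  2.9 10.5] [ 0.5082 -0.3174  0.1254] 0.0524182956933341 62.73346781730652 12.825
scene [(-32.5, -28.5, 'R')]
wrist [(-9.5, 0.5, 'G'), (14.0, 32.5, 'R')]
clock: 13.55
ee_pos: [0.5078, -0.3178, 0.1255]
ee_rot: [[-0.393, 0.92, -0.001], [0.92, 0.393, -0.001], [-0.0, -0.002, -1.0]]
force: [-10.0, -0.8, 13.3]
opening: 0.0521
finger_force: 63.1
yaw 23.12 tz [-0.134  2.252 -0.175] [-10.   -0.8  13.3] [ 0.5078 -0.3178  0.1255] 0.052139833614294466 63.0792099237442 13.55
scene [(-32.0, -28.5, 'R')]
wrist [(13.5, 33.0, 'R')]
```

The pointer has stayed at about 0.1 rad over 0.62 rad of turning, so the lid is loose. I'll release, lift, and measure the stripe.

```bash
python3 -m jog '[[0,0,0,0,-1],[0,0,0,0,-1],[0,0,0,0,-1],[0,0,0,0,-1],[0,0,-0.03,0.2,-1],[0,0,-0.08,0.4,-1],[0,0,-0.08,0.62,-1],[0,0,-0.08,0.62,-1]]'; python3 -m jog '[[0,0,0,0,-1],[0,0,0,0,-1],[0,0,0,0,-1]]'
python3 - <<'E'
from h import *
s=get_state();im,K,T=cap('wrist');np.savez('w5.npz',im=im,K=K,T=T)
print(s['ee_pos'],np.degrees(np.arctan2(s['ee_rot'][1,1],s['ee_rot'][0,1])))
hs=cv2.cvtColor(im,cv2.COLOR_RGB2HSV);y=((hs[:,:,0]>14)&(hs[:,:,0]<30)&(hs[:,:,1]>150)&(hs[:,:,2]>190)).astype(np.uint8)
y[:,:200]=0;y[:,360:]=0
h=cv2.convexHull(max(cv2.findContours(y,0,2)[0],key=cv2.contourArea));e=cv2.minAreaRect(h);print('lid',e,pix(K,T,*e[0],.154))
w=np.zeros_like(y);cv2.fillConvexPoly(w,h,1);w=cv2.erode(w,np.ones((3,3)))&(hs[:,:,1]<60)&(hs[:,:,2]>180)
P=np.argwhere(w)[:,::-1].astype(float);Q=np.array([pix(K,T,*p,.154)[:2] for p in P]);c=pix(K,T,*e[0],.154)[:2]
d=Q.mean(0)-c;print(len(P),'stripe yaw',np.degrees(np.arctan2(d[1],d[0])),Q.mean(0)-c)
l=cv2.fitLine(Q.astype(np.float32),2,0,.01,.01).ravel();print(np.degrees(np.arctan2(l[1],l[0])))
A=im[170:330,180:380];cv2.imwrite('pics/w5.png',cv2.resize(A,None,fx=3,fy=3,interpolation=cv2.INTER_CUBIC)[:,:,::-1])
E
python3 t.py
```

```text
clock: 14.65
ee_pos: [0.5088, -0.3172, 0.2048]
ee_rot: [[0.218, 0.976, 0.001], [0.976, -0.218, -0.0], [-0.0, 0.001, -1.0]]
force: [0.9, -0.8, -0.9]
opening: 0.0854
finger_force: 0.0
clock: 15.02
ee_pos: [0.5087, -0.3172, 0.2042]
ee_rot: [[0.213, 0.977, -0.0], [0.977, -0.213, 0.0], [0.0, -0.0, -1.0]]
force: [0.2, 1.1, -0.5]
opening: 0.0853
finger_force: 0.0
[ 0.50865535 -0.3171558   0.20419539] -12.326873698662505
lid ((281.75, 238.75), (72.83200073242188, 73.53910064697266), 45.0) [ 0.51056479 -0.31778352  0.154     ]
238 stripe yaw 8.81170263568734 [0.01270268 0.00196914]
16.92118
yaw -12.34 tz [ 0.008  0.012 -0.045] [-0.4  0.2  0.5] [ 0.5086 -0.3172  0.2042] 0.08573410237321076 0.0 15.075
scene [(-38.5, -35.0, 'R')]
wrist [(-38.5, -34.0, 'R'), (-10.0, -0.5, 'G'), (13.0, 31.0, 'R')]
```

```bash
python3 -m jog '[[0,0.001,0.05,0,-1],[0,0.001,0.1,0,-1],[0,0.001,0.113,0,-1],[0,0.001,0.113,0,-1],[0,0.001,0.113,0,-1]]' 40; python3 -m jog '[[0,0,0,0,0.1],[0,0,0,0,1],[0,0,0,0,1],[0,0,0,0,1],[0,0,0,0,1]]' 40;  python3 -m jog '[[0,0,-0.02,0,1],[0,0,-0.07,0,1],[0,0,-0.13,0,1],[0,0,-0.15,0,1],[0,0,-0.15,0,1],[0,0,-0.15,0,1]]'
python3 - <<'E'
from h import *
s=get_state();print(s['q'])
# rework tray estimates: wrist w1 corners vs top
w=np.load('w1.npz');t=np.load('top.npz')
print(pix(w['K'],w['T'],136,225,.018),pix(w['K'],w['T'],90,290,.018),pix(w['K'],w['T'],258,305,.018))
E
```

```text
clock: 15.8
ee_pos: [0.5104, -0.318, 0.0934]
ee_rot: [[0.214, 0.977, 0.003], [0.977, -0.214, -0.002], [-0.001, 0.003, -1.0]]
force: [-0.5, -0.6, 0.6]
opening: 0.0851
finger_force: 0.0
clock: 16.42
ee_pos: [0.5102, -0.3178, 0.0929]
ee_rot: [[0.214, 0.977, 0.002], [0.977, -0.214, -0.001], [-0.001, 0.002, -1.0]]
force: [0.4, 0.6, 6.7]
opening: 0.0617
finger_force: 42.4
clock: 17.18
ee_pos: [0.5091, -0.3171, 0.2395]
ee_rot: [[0.214, 0.977, -0.002], [0.977, -0.214, 0.002], [0.001, -0.003, -1.0]]
force: [0.2, 0.4, -5.6]
opening: 0.0614
finger_force: 47.0
[-3.54120031e+01  2.33464595e+01  7.77654611e+01  1.50804726e-04
  7.90450084e+01 -2.30352615e+01]
[0.4389789  0.14783553 0.018     ] [0.44784276 0.02469679 0.018     ] [0.63506685 0.16573099 0.018     ]
```

```bash
python3 -m jog '[[0.313,-0.075,0,-0.286,1],[0.313,-0.075,0,-0.286,1],[0.313,-0.075,0,-0.286,1],[0.313,-0.075,0,-0.286,1],[0.313,-0.075,0,-0.286,1],[0.313,-0.075,0,-0.286,1],[0.313,-0.075,0,-0.286,1],[0.313,-0.075,0,-0.286,1]]'; python3 -m jog '[[0,0,0,0,1],[0,0,0,0,1]]'
python3 - <<'E'
from h import *
s=get_state();im,K,T=cap('wrist');np.savez('w6.npz',im=im,K=K,T=T)
print(s['ee_pos'],np.degrees(np.arctan2(s['ee_rot'][1,1],s['ee_rot'][0,1])))
c=np.array([.548,.095]);r=np.radians(4.5);R=np.array([[np.cos(r),-np.sin(r)],[np.sin(r),np.cos(r)]])
q=np.array([proj(K,T,[*(c+R@[a*.105,b*.06]),.018]) for a,b in((1,1),(1,-1),(-1,-1),(-1,1))]);print(q.round())
f=4/3
A=cv2.resize(im,None,fx=f,fy=f,interpolation=cv2.INTER_CUBIC)
cv2.polylines(A,[(q*f).astype(int)],True,(0,255,255),1)
cv2.imwrite('pics/w6.png',A[:,:,::-1])
E
```

```text
clock: 18.18
ee_pos: [0.5034, 0.0033, 0.2407]
ee_rot: [[-0.069, 0.998, -0.001], [0.998, 0.069, -0.0], [-0.0, -0.001, -1.0]]
force: [-0.3, -0.1, -4.9]
opening: 0.0611
finger_force: 47.1
clock: 18.42
ee_pos: [0.5035, 0.0037, 0.2412]
ee_rot: [[-0.069, 0.998, -0.0], [0.998, 0.069, 0.0], [0.0, -0.0, -1.0]]
force: [0.4, -0.5, -4.7]
opening: 0.0614
finger_force: 47.1
[0.50347583 0.00373241 0.24119469] 3.9466560439221046
[[424.  45.]
 [411. 159.]
 [233. 161.]
 [226.  48.]]
```

View pics/w6.png

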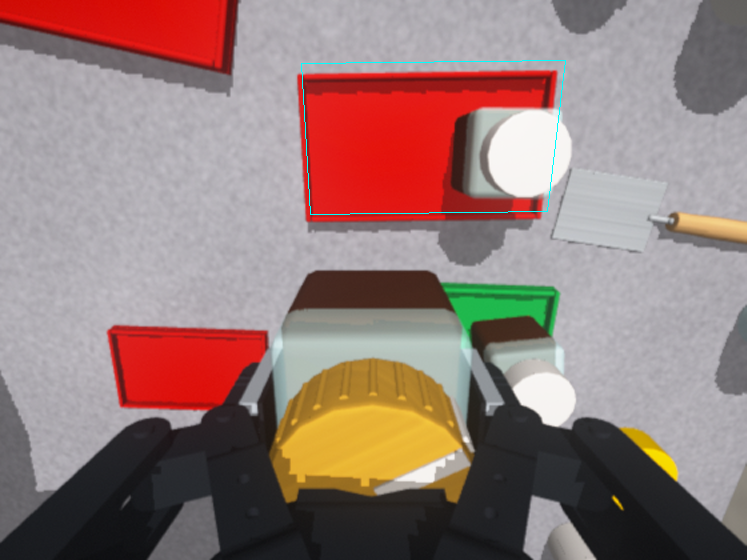

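The red middle tray has corners at (300,74), (556,71), (543,217) and (308,219). Its left half is free, and the white-lidded jar's base is near x 455–545. The held jar's stripe is clearly turned.

Run:
```python
from h import *
d=np.load('w6.npz');K,T=d['K'],d['T'];s=get_state()
p=np.array([pix(K,T,u*.75,v*.75,.018)[:2] for u,v in((300,74),(556,71),(543,217),(308,219))]);print(p.round(4))
c=p.mean(0);x=(p[1]+p[2]-p[0]-p[3]);print(np.linalg.norm(x)/2);x/=np.linalg.norm(x);print(c,np.degrees(np.arctan2(x[1],x[0])))
f=c-.045*x;print('free',f,'jarleft',pix(K,T,455*.75,190*.75,.0)[:2])
print(s['ee_rot'].T@(np.array([*f,.048])-s['ee_pos']))
```

```text
[[0.4375 0.139 ]
 [0.6421 0.1549]
 [0.6544 0.0386]
 [0.4463 0.0229]]
0.20698229354486522
[0.5450612  0.08885208] 4.391174848293576
free [0.50019329 0.08540663] jarleft [0.57711126 0.05538756]
[0.08155428 0.00239794 0.19321961]
```

```bash
python3 -m jog '[[0.05,0.001,0,-0.008,1],[0.0815,0.001,0,-0.008,1],[0.0815,0.001,0.06,-0.008,1],[0.0815,0.001,0.12,-0.008,1],[0.0815,0.001,0.17,-0.008,1],[0.0815,0.001,0.175,-0.008,1],[0.0815,0.001,0.175,-0.008,1],[0.0815,0.001,0.175,-0.008,1]]'; python3 -m jog '[[0,0,0.005,0,1],[0,0,0.01,0,1],[0,0,0.015,0,1],[0,0,0.018,0,1],[0,0,0.018,0,1],[0,0,0.018,0,1]]'
```

```text
clock: 19.48
ee_pos: [0.5, 0.0858, 0.0685]
ee_rot: [[-0.078, 0.997, 0.004], [0.997, 0.078, 0.0], [0.0, 0.004, -1.0]]
force: [0.0, -0.3, -4.5]
opening: 0.0614
finger_force: 48.2
clock: 20.23
ee_pos: [0.4988, 0.0858, 0.0482]
ee_rot: [[-0.078, 0.997, -0.0], [0.997, 0.078, -0.0], [-0.0, -0.0, -1.0]]
force: [0.9, 1.1, -5.1]
opening: 0.0614
finger_force: 48.4
```

```bash
python3 -m jog '[[0,0,0.001,0,1],[0,0,0.002,0,1],[0,0,0.002,0,1],[0,0,0.002,0,1]]'
```

```text
clock: 20.72
ee_pos: [0.4989, 0.0859, 0.0478]
ee_rot: [[-0.078, 0.997, 0.0], [0.997, 0.078, 0.0], [-0.0, 0.0, -1.0]]
force: [-8.6, -1.5, 18.6]
opening: 0.0615
finger_force: 51.3
```

Touchdown. I'll release, back up and check.

```bash
python3 -m jog '[[0,0,-0.001,0,1],[0,0,-0.001,0,-1],[0,0,-0.001,0,-1],[0,0,-0.001,0,-1],[0,0,-0.001,0,-1],[0,0,-0.05,0,-1],[0,0,-0.11,0,-1],[0,0,-0.15,0,-1]]'; python3 -m jog '[[-0.06,0,0,0,-1],[-0.06,0,0,0,-1],[-0.06,0,0,0,-1],[-0.06,0,0,0,-1]]'
python3 - <<'E'
from h import *
s=get_state();im,K,T=cap('wrist');print(s['ee_pos'],s['clock'])
hs=cv2.cvtColor(im,cv2.COLOR_RGB2HSV);y=((hs[:,:,0]>14)&(hs[:,:,0]<30)&(hs[:,:,1]>150)&(hs[:,:,2]>190)).astype(np.uint8)
y[:,420:]=0
h=cv2.convexHull(max(cv2.findContours(y,0,2)[0],key=cv2.contourArea));e=cv2.minAreaRect(h);c=pix(K,T,*e[0],.109)[:2];print('lid',e,c)
r=np.radians(4.4);R=np.array([[np.cos(r),-np.sin(r)],[np.sin(r),np.cos(r)]]);print('in tray',R.T@(c-[.5451,.0889]))
w=np.zeros_like(y);cv2.fillConvexPoly(w,h,1);w=cv2.erode(w,np.ones((3,3)))&(hs[:,:,1]<60)&(hs[:,:,2]>180)
Q=np.array([pix(K,T,*p[::-1],.109)[:2] for p in np.argwhere(w)],np.float32)
l=cv2.fitLine(Q,2,0,.01,.01).ravel();print('stripe',np.degrees(np.arctan2(l[1],l[0])))
# brown glass contour tilt check: diameter of lid
print(2*np.linalg.norm(pix(K,T,e[0][0]+e[1][0]/2,e[0][1],.109)[:2]-c))
E
```

```text
clock: 21.72
ee_pos: [0.4992, 0.0858, 0.1991]
ee_rot: [[-0.078, 0.997, 0.003], [0.997, 0.078, 0.0], [0.0, 0.003, -1.0]]
force: [0.0, 0.6, -0.1]
opening: 0.0857
finger_force: 0.0
clock: 22.22
ee_pos: [0.5033, 0.0267, 0.1961]
ee_rot: [[-0.079, 0.997, -0.0], [0.997, 0.079, 0.0], [0.0, -0.0, -1.0]]
force: [-0.3, 0.3, -0.3]
opening: 0.0856
finger_force: 0.0
[0.50334854 0.02669001 0.19610199] 22.225
lid ((278.2648620605469, 144.38919067382812), (73.40638732910156, 71.01496124267578), 62.10273361206055) [0.49908537 0.08526367]
in tray [-4.61579892e-02 -9.54176531e-05]
stripe 33.663982
0.05357833710136487
```

```bash
python3 -c "
from plant import close_job
print(close_job())"
```

```text
the job is handed in; nothing more can be done
None
```

The lid slipped about 29° (0.5 rad) with the pointer at only about 0.1 rad, so the jar was stood in the red rework tray and released, and the job is handed in; `close_job()` gave no verdict.

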